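# Fit the sample stage in the goniometer's riser and hold it at lens height

## Robot

A 6-joint arm with a two-finger parallel gripper is mounted at the origin on the work surface. World frame = base frame: x ahead of the robot, y to its left, z up, the work surface at z = 0. Lengths are in m, angles in degrees, forces in N, time in s.
With the tool pointing down it reaches from about 0.375 to 0.9 m from the base axis. Payload 3.1 kg.
Tool frame: the origin (TCP) lies at the very end of the fingers, on their centre line; the grasp point (between the pads) lies behind it (bot.grip_depth is the z of the grasp point in the tool frame, in m); z points along the fingers, y is the direction in which the jaws open and shut (so a half turn about z gives the same grasp; the last joint's range is limited). The gripper opens to 87 mm and grips with 3 to 60 N. Pads are 19 mm wide; open, the fingers measure 117 mm over their backs; the gripper's body (75 mm by 190 mm) begins 51 mm behind the grasp point.
Start: joints at [-81.847, 30.224, 82.088, -0, 67.689, -10.227], TCP at [0.197, -0.593, 0.223] pointing down, gripper open.
Joint ranges: [-176.69, 176.69], [-43.24, 126.21], [12.49, 139.97], [-82, 262], [0, 151.66], [-163.58, 163.58]. Speed limits (degrees/s): [159.86, 159.86, 180, 180, 180, 180].

## Interface

Orientations are given as a 3x3 rotation matrix whose columns are the frame's x, y, z axes.
In Python, from rig import bot, vision gives the robot as it stands. The module is installed in compiled form; this text tells all that it offers.
- The arm moves only by the shell command python3 -m jog 'ROWS'. ROWS is JSON, a list of rows, each a list of 3 entries, a list of its own where there are three numbers: the shift along the tool's x, y, z in mm, then the turn, a rotation vector about the tool's x, y, z in degrees, then the closure, from 0 (fully open) to 1 (shut). In form: [[[dx, dy, dz], [wx, wy, wz], fingers], ...]. A call has 1 to 12 rows; each row is the pose to reach, as a shift and turn from the pose commanded when the call began, along the tool's axes at that moment; what a row does not reach only later rows make up. A row lasts 1/12 s, in which the tool goes at most 41.7 mm and 7.16 degrees, less where a joint would pass 70% of its speed; a pose out of reach is approached as far as the arm can. A call with a gripper value outside its range is refused whole. The fingers move at their own pace and stop on an object; the grip force is fixed at half the most. Time passes only in rows, so rows that repeat a pose let the fingers close. It gives the time, the measured TCP pose, the force and the opening at its end, in the units of the state.
- bot.read_state(): the state, without advancing time (a new reading comes with each control period).
- vision.capture(name): name is "scene" or "top" or "wrist"; returns the picture (420x560x3 uint8, red, green, blue); there is no depth.
- vision.camera_info(name): a dict with "intrinsics" (3x3 intrinsics, pixels), "camera_from_world" (4x4, takes a point from world to camera coordinates); the wrist camera has in their place "mount" (4x4, takes a point from camera to tool coordinates, whose origin is the TCP and whose axes are the flange's). Camera axes: x right, y up, looking along -z (the intrinsics and any distortion apply to the point x, -y, -z); pixel columns grow to the right and rows downward; lengths in m; the calibration is good to about 2 mm. A picture is of the moment at which its call begins: read the wrist's pose just before it. camera_info takes no time and is no camera call.
- bot.hand_in(): hands the job in, once; it reports no verdict.
The state is a dict: "time_s": time; "joint_positions": joint angles; "qvel": joint speeds; "tau": joint torques, N m; "position": TCP position; "tcp_rot": TCP orientation; "force": force on the tool from outside, world axes, zero at the start; "moment": the same for the moment, N m; "opening": opening from 0.0 (shut) to 1.0 (fully open).
Only numpy, scipy, OpenCV 4.12 (cv2) and the standard library are available. Lean on these libraries where they do the work, as an engineer would, in place of code of your own. Each camera call takes 0.05 s, during which the arm holds its last target. There are 200 camera calls.

## Task

Take the square sample stage out of the wooden rack and, without forcing it, feed its post down through the upper and then the lower bushing of the goniometer's stage riser. Hold the stage there, with its top face level with the middle of the lens and its edges square to the lens barrel, and finish still holding it, so that a colleague can tighten the clamp screw. Do not shift the lens or anything else on the bench.

Things in the scene. Friction and masses are not known exactly. Their poses are not given: they have to be found in the camera images.
- stage_plate (a point): Centre (half-way up) of the sample stage's plate, where it is gripped: flat black square plate, 50 x 50 mm, 10 mm thick (top face 5 mm above this point), thin clips on top. x and y square to its sides, z up. Below it hangs a steel post, 12 mm diameter, 120 mm long. 0.14 to 0.23 kg. Starts upright in any of the rack's three holes, within 20 degrees of square to the rack.
- post_foot (a point): Centre of the lower end of the sample stage's post, 125 mm below stage_plate on the same centre line, same axes; the end has a 2 mm chamfer.
- upper_bush (a point): Centre of the mouth (top edge) of the riser's upper bushing, bronze in a black arm, 96 mm above the bench: upright bore 14.5 mm wide, 12 mm long (underside 12 mm below this point), mouth countersunk at 45 degrees to 21 mm. Axes as the goniometer's, z up.
- lower_bush (a point): Centre of the mouth of the lower bushing, same shape and size, on the same upright axis, 36 mm below the upper mouth, 60 mm above the bench. Under it the top of the base plate is 10 mm above the bench.
- lens_front (a point): Centre of the lens's front face, on the lens axis. The level black barrel (35 mm diameter at most) points at the bushings' axis from 85 mm away; y runs along it towards the camera, z up. Its height over the bench varies, 150 to 168 mm: it sits on a stiff height slide that a hard push would shift. Camera and barrel reach 340 mm from the bushings' axis, 26 mm above the lens axis.
- goniometer: The instrument, fixed: aluminium base plate 140 mm (x) by 530 mm, 10 mm thick, y = -130 to +400 mm. Origin on the bench under the bushings' axis; y along the barrel, away from the riser. Riser: black column, x = -62 to -40 mm, 44 mm wide, 94 mm high; its two arms reach x = +23 mm, a clamp screw +44 mm. Lens column at y = 200 mm, 160 mm high; end plate at y = 385 mm, 185 mm high.
- backlight_top (a point): Middle of the top of the backlight, a black box 48 mm (x) by 20 mm (y) on a post, 113 mm from the bushings' axis opposite the lens; its top is 179 mm above the bench. Fixed, axes as the goniometer's.
- rack: Wooden block fixed to the bench, 70 mm (x) by 270 mm (y), 45 mm high, with a row of three holes of 13.6 mm diameter, 38 mm deep, at y = -95, 0 and +95 mm; origin under its middle, on the bench.
- sample_stage: The sample stage as a whole (plate and post); its origin is the foot of its post, as post_foot.
- round_stage: Another accessory in the rack: a round black disc, 46 mm diameter, 12 mm thick, on a like post; origin at the foot of its post, top face 132 mm above it. Leave it.
- target_holder: Another accessory in the rack: an upright black frame 40 mm wide (y) and 6 mm thick with a glass pane, on a like post; origin at the foot of its post, top 172 mm above it. Leave it.
- water_bottle: Small amber bottle with a white cap, 44 mm diameter, 85 mm high, on the bench; origin under its base.
- dish: Low open glass dish, 80 mm diameter, 14 mm high, on the bench; origin under its base.
- driver: Screwdriver with a black handle, 160 mm long, lying on the bench along its x; origin under its middle.
- collar: Steel ring, 26 mm diameter, 10 mm high, lying on the goniometer's base plate; origin under its middle.
- slide_box: Closed grey box for glass slides, 85 x 105 mm, 32 mm high, on the bench; origin under its middle.

How it is judged (in metres and radians):
On the way, in this order (a step that is already met when the one before it is completed fails the run):
1. the post has passed through the upper bushing (z of post_foot in the frame of upper_bush below -0.014 m and horizontal distance between post_foot and upper_bush below 0.006 m), for 0.1 s.
2. the post has passed through the lower bushing too (z of post_foot in the frame of lower_bush below -0.0125 m and horizontal distance between post_foot and lower_bush below 0.004 m), for 0.1 s.
At the end, for the whole second after the job is handed in: Post through both bushings (foot below the lower one, within 4 mm of the axis; plate within 6 mm; upright within 0.06 rad), plate top level with the lens axis within 6 mm, edges square to the barrel within 0.14 rad, at rest, held by the fingers with over 2 N (all of step 2 and horizontal distance between stage_plate and upper_bush below 0.006 m and angle between stage_plate's own z axis and vertical below 0.06 rad and z of stage_plate in the frame of lens_front between -0.011 and 0.001 m and (angle between the x axis of stage_plate and the x axis of lens_front, either way round below 0.14 rad or angle between the x axis of stage_plate and the y axis of lens_front, either way round below 0.14 rad) and contact force between the fingers and sample_stage above 2 N and linear speed of sample_stage below 0.01 m/s); the arm keeps its last pose, push and grip.
It fails at once if the stage is forced against the goniometer (more than 45 N) (contact force between sample_stage and goniometer above 45 N).
It fails at once if the lens is shifted by more than 5 mm (distance of lens_front from where it was at the start of the episode above 0.005 m).
It fails at once if another accessory of the rack is moved by more than 20 mm (distance of any of round_stage, target_holder from where it was at the start of the episode above 0.02 m).
It fails at once if a thing lying on the bench or on the goniometer is moved by more than 20 mm (distance of any of water_bottle, dish, driver, collar, slide_box from where it was at the start of the episode above 0.02 m).
It also fails if it takes over 43 s, if anything falls off the work surface, if the arm or the gripper's body presses on something with over 40 N, if the wrist force passes 120 N, or if a joint passes its speed limit or range.

## Working session

There is one attempt and no reset: what is moved stays moved. The work goes in short steps, Python scripts to look and compute and a shell command to move; the robot and the scene stay as the last step left them, time stands still between calls to the robot, and variables do not carry over. Pictures are saved under pics/ and viewed, about 8 in all and at most 12, crops included, and the job is handed in when it is done.

```bash
mkdir -p pics; python3 - <<'E'
from rig import bot, vision
import cv2, numpy as np
np.set_printoptions(precision=4,suppress=True)
print(bot.read_state(), bot.grip_depth)
for n in ["scene","top","wrist"]:
    im=vision.capture(n); cv2.imwrite(f"pics/{n}0.png",im[:,:,::-1]); print(n,vision.camera_info(n))
E
```

```text
{'time_s': 0.0, 'joint_positions': array([-81.8469,  30.2783,  82.1567,  -0.0021,  67.69  , -10.2277]), 'qvel': array([-0.1328, -0.0533, -0.1131, -0.0189, -0.0618,  0.0988]), 'tau': array([ -0.0014, -44.0053, -17.6596,   0.0632,   0.0581,  -0.0002]), 'position': array([ 0.197 , -0.5924,  0.2216]), 'tcp_rot': array([[ 0.949 ,  0.3153, -0.0003],
       [ 0.3153, -0.949 ,  0.0022],
       [ 0.0004, -0.0022, -1.    ]]), 'force': array([ 0.3416,  0.2524, -0.5271]), 'moment': array([-0.0309, -0.0132,  0.0045]), 'opening': 0.9958720698365988} -0.0187
scene {'intrinsics': array([[461.0726,   0.    , 277.5593],
       [  0.    , 461.0726, 213.74  ],
       [  0.    ,   0.    ,   1.    ]]), 'camera_from_world': array([[-0.4287,  0.9033,  0.0159,  0.285 ],
       [-0.6385, -0.3153,  0.7021,  0.2582],
       [ 0.6392,  0.2908,  0.7119, -1.3267],
       [ 0.    ,  0.    ,  0.    ,  1.    ]])}
top {'intrinsics': array([[455.3147,   0.    , 282.6612],
       [  0.    , 455.3147, 207.8221],
       [  0.    ,   0.    ,   1.    ]]), 'camera_from_world': array([[ 0.0069, -0.9995,  0.0295, -0.0742],
       [ 0.9917,  0.0106,  0.1285, -0.5799],
       [-0.1288,  0.0283,  0.9913, -1.117 ],
       [ 0.    ,  0.    ,  0.    ,  1.    ]])}
wrist {'intrinsics': array([[340.5343,   0.    , 282.6746],
       [  0.    , 340.5343, 211.9914],
       [  0.    ,   0.    ,   1.    ]]), 'mount': array([[-0.0002,  0.969 ,  0.2471,  0.0661],
       [ 1.    ,  0.    ,  0.0007, -0.001 ],
       [ 0.0006,  0.2471, -0.969 , -0.163 ],
       [ 0.    ,  0.    ,  0.    ,  1.    ]])}
```

View pics/scene0.png

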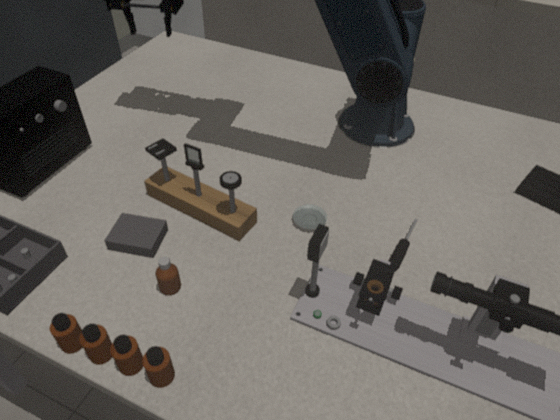

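View pics/top0.png

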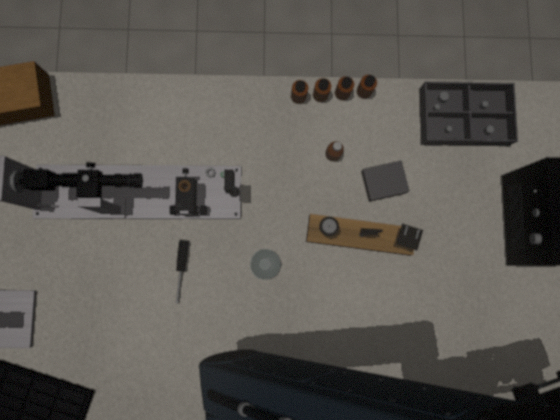

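The scene view shows the square stage in the rack hole at (160,148), farthest from the goniometer, then the target holder and the round stage. The top view shows the plate at about (408,236), the bushing at (184,185) and the lens tip at (142,180). Next I'll enlarge both for accurate pixels.

```bash
python3 - <<'E'
import cv2, numpy as np
def crop(n,x0,y0,x1,y1,s,g=0.55):
    im=cv2.imread(f"pics/{n}0.png")[y0:y1,x0:x1]
    im=(255*(im/255.)**g).astype('uint8')
    im=cv2.resize(im,None,fx=s,fy=s,interpolation=cv2.INTER_CUBIC)
    for x in range(-(-x0//10)*10,x1,10):
        cv2.line(im,((x-x0)*s,0),((x-x0)*s,6),(0,0,255),1)
        if x%20==0: cv2.putText(im,str(x),((x-x0)*s+2,12),0,.35,(0,0,255),1)
    for y in range(-(-y0//10)*10,y1,10):
        cv2.line(im,(0,(y-y0)*s),(6,(y-y0)*s),(0,0,255),1); cv2.putText(im,str(y),(8,(y-y0)*s+4),0,.35,(0,0,255),1)
    return im
def stack(f,*a):
    w=max(i.shape[1] for i in a)
    cv2.imwrite(f,np.vstack([cv2.copyMakeBorder(i,0,4,0,w-i.shape[1],0) for i in a]))
stack("pics/topc.png",crop("top",300,205,430,265,5),crop("top",120,155,250,225,4))
stack("pics/scenec.png",crop("scene",140,130,270,245,3),crop("scene",280,210,540,350,3)[:250*2])
E
```

```text
(no output)
```

View pics/topc.png

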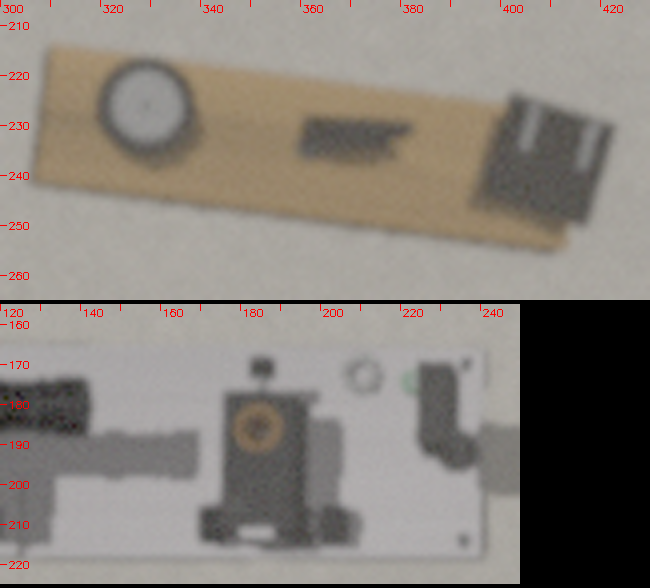

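View pics/scenec.png

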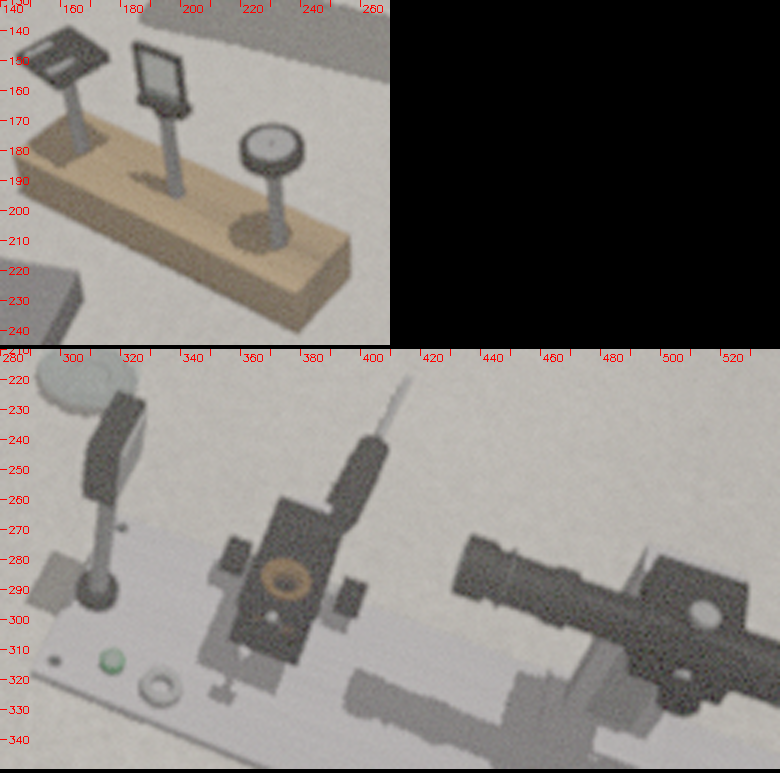

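Pixels from the crops:
- **Top view:** plate corners (402.6,223.8), (423,230), (417.6,250), (396.4,243). The bush is at (184.5,185.8) and the base-plate right corners are (241.7,166.5) and (241,218.5). The lens tip is at x=142.5, rows 174 to 187.7.
- **Scene view:** the upper bush is at about (375,286.5), the lens front at about (434.7,282.7), and the plate corners at (165,139), (176,148), (159,160), (145,150).

```bash
cat > h.py <<'E'
import numpy as np, cv2
from rig import bot, vision
np.set_printoptions(precision=4,suppress=True)
def cam(n):
    i=vision.camera_info(n); K=i["intrinsics"]
    if n=="wrist":
        s=bot.read_state(); T=np.eye(4); T[:3,:3]=s["tcp_rot"]; T[:3,3]=s["position"]
        return K,np.linalg.inv(T@i["mount"])
    return K,i["camera_from_world"]
def proj(c,P):
    K,M=c; p=np.atleast_2d(P)@M[:3,:3].T+M[:3,3]; q=(p*[1,-1,-1])@K.T; return q[:,:2]/q[:,2:]
def ray(c,uv):
    K,M=c; d=np.linalg.inv(K)@[uv[0],uv[1],1]*[1,-1,-1]; return -M[:3,:3].T@M[:3,3], M[:3,:3].T@d
def atz(c,uv,z):
    o,d=ray(c,uv); return o+d*(z-o[2])/d[2]
def tri(*cu):
    A=[];b=[]
    for c,u in cu:
        o,d=ray(c,u); d/=np.linalg.norm(d); Q=np.eye(3)-np.outer(d,d); A.append(Q); b.append(Q@o)
    return np.linalg.lstsq(np.vstack(A),np.hstack(b),rcond=None)[0]
def crop(im,x0,y0,x1,y1,s,g=0.55):
    im=im[y0:y1,x0:x1,::-1]; im=(255*(im/255.)**g).astype('uint8')
    im=cv2.resize(im,None,fx=s,fy=s,interpolation=cv2.INTER_CUBIC)
    for x in range(-(-x0//10)*10,x1,10):
        cv2.line(im,((x-x0)*s,0),((x-x0)*s,6),(0,0,255),1)
        if x%20==0: cv2.putText(im,str(x),((x-x0)*s+2,12),0,.35,(0,0,255),1)
    for y in range(-(-y0//10)*10,y1,10):
        cv2.line(im,(0,(y-y0)*s),(6,(y-y0)*s),(0,0,255),1); cv2.putText(im,str(y),(8,(y-y0)*s+4),0,.35,(0,0,255),1)
    return im
E
python3 - <<'E'
from h import *
t,s=cam("top"),cam("scene")
pc=np.array([atz(t,u,.137) for u in [(402.6,223.8),(423,230),(417.6,250),(396.4,243)]])
print("plate top",pc,pc.mean(0),np.linalg.norm(pc-np.roll(pc,1,0),axis=1))
e=np.roll(pc,-1,0)-pc; print("edge angs",np.degrees(np.arctan2(e[:,1],e[:,0]))%90)
print("plate scene",np.mean([atz(s,u,.137) for u in [(165,139),(176,148),(159,160),(145,150)]],0))
print("rack corners",[atz(t,u,.045) for u in [(309.5,214.3),(306.5,242),(411,255)]])
print("bush top",atz(t,(184.5,185.8),.096),"scene",atz(s,(375,286.5),.096), tri((t,(184.5,185.8)),(s,(375,286.5))))
c=[atz(t,u,.01) for u in [(241.7,166.5),(241,218.5),(37,218),(40,164)]];print("base",c)
print("lens tri",tri((t,(142.5,180.9)),(s,(434.7,282.7))))
b=atz(t,(184.5,185.8),.096)
for z in(.15,.156,.162,.168): print(z,proj(t,[b[0],b[1]+.085,z]),proj(s,[b[0],b[1]+.085,z]))
E
```

```text
plate top [[ 0.5332 -0.3458  0.137 ]
 [ 0.5192 -0.3933  0.137 ]
 [ 0.4727 -0.3791  0.137 ]
 [ 0.4885 -0.3301  0.137 ]] [ 0.5034 -0.3621  0.137 ] [0.0474 0.0495 0.0486 0.0515]
edge angs [73.5404 73.0762 72.1806 70.6896]
plate scene [ 0.5102 -0.3568  0.137 ]
rack corners [array([ 0.5639, -0.1368,  0.045 ]), array([ 0.4941, -0.1292,  0.045 ]), array([ 0.4637, -0.3921,  0.045 ])]
bush top [0.624  0.1696 0.096 ] scene [0.6262 0.1692 0.096 ] [0.6245 0.1695 0.094 ]
base [array([0.6925, 0.0384, 0.01  ]), array([0.5552, 0.0377, 0.01  ]), array([0.5513, 0.5572, 0.01  ]), array([0.692 , 0.5602, 0.01  ])]
lens tri [0.6233 0.2556 0.1559]
0.15 [[142.7799 181.189 ]] [[431.7673 284.8717]]
0.156 [[142.0543 180.697 ]] [[432.7134 282.6655]]
0.162 [[141.3202 180.1993]] [[433.6703 280.4338]]
0.168 [[140.5776 179.6959]] [[434.6384 278.1761]]
```

The measurements agree. The plate is at (0.503,-0.362), yaw about -17.5°, and that matches the hole position worked out from the rack. The bush is at (0.6243,0.169), the goniometer's yaw is about 0.2°, and the lens z is about 0.156. I'll grip with the jaws roughly along world x, so the gripper body stays clear of the target holder, the lens and the backlight. First I'll hover over the stage.

```bash
python3 -m jog '[[[36,-12,-5],[0,0,-6],0],[[72,-25,-10],[0,0,-12],0],[[108,-37,-15],[0,0,-18],0],[[144,-49,-20],[0,0,-24],0],[[180,-61,-20],[0,0,-30],0],[[216,-74,-20],[0,0,-36],0],[[252,-86,-20],[0,0,-42],0],[[288,-98,-20],[0,0,-48],0],[[324,-110,-20],[0,0,-54.1],0],[[350,-119,-20],[0,0,-54.1],0],[[363,-123,-20],[0,0,-54.1],0],[[363,-123,-20],[0,0,-54.1],0]]' && python3 -m jog '[[[0,0,0],[0,0,0],0],[[0,0,0],[0,0,0],0],[[0,0,0],[0,0,0],0]]'; python3 - <<'E'
from h import *
s=bot.read_state(); print(s["position"],s["tcp_rot"],s["force"],s["moment"],s["joint_positions"])
c=cam("wrist"); im=vision.capture("wrist")
g=cv2.convertScaleAbs((255*(im/255.)**.6).astype('uint8')[:,:,::-1])
a=np.radians(-17.5);R=np.array([[np.cos(a),-np.sin(a)],[np.sin(a),np.cos(a)]])
q=np.array([[1,1],[-1,1],[-1,-1],[1,-1]])*.025@R.T+[.5034,-.3621]
p=proj(c,np.c_[q,np.full(4,.137)]); print(p)
np.save("wp.npy",p); cv2.imwrite("pics/w1raw.png",im[:,:,::-1])
cv2.polylines(g,[np.int32(p)],True,(0,0,255),1); cv2.imwrite("pics/w1.png",g)
E
```

```text
time_s: 1.15
position: [0.5047, -0.3599, 0.2422]
tcp_rot: [[0.298, 0.955, 0.0], [0.955, -0.298, 0.001], [0.001, 0.0, -1.0]]
force: [0.1, -0.2, 0.4]
opening: 0.998
time_s: 1.4
position: [0.5013, -0.3633, 0.2424]
tcp_rot: [[0.303, 0.953, -0.001], [0.953, -0.303, -0.0], [-0.0, -0.001, -1.0]]
force: [0.6, -0.5, -0.7]
opening: 0.998
[ 0.5013 -0.3633  0.2424] [[ 0.3034  0.9529 -0.0008]
 [ 0.9529 -0.3034 -0.0001]
 [-0.0004 -0.0007 -1.    ]] [ 0.6206 -0.5432 -0.7064] [-0.0263 -0.088  -0.0446] [-46.2411  28.5811  81.6729  -0.0392  69.7713 -28.5685]
[[318.2429 177.9655]
 [255.2144 178.1376]
 [256.5926 238.0155]
 [316.8686 237.8739]]
```

View pics/w1.png

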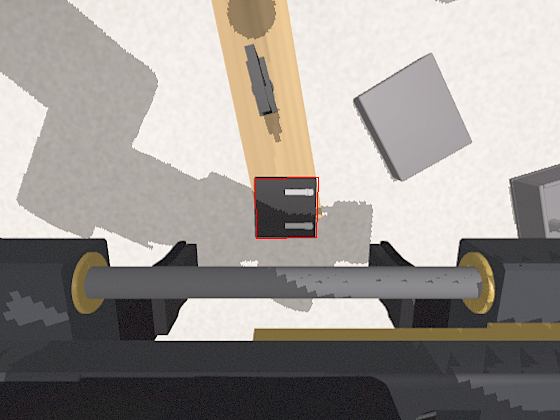

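The predicted plate outline (red) matches the plate at (255..317, 178..238) to about 1 px, and the jaws are square to it. I'll descend and close.

```bash
python3 -m jog '[[[1,1,20],[0,0,0],0],[[1.5,1.5,45],[0,0,0],0],[[1.5,1.5,70],[0,0,0],0],[[1.5,1.5,90],[0,0,0],0],[[1.5,1.5,108],[0,0,0],0],[[1.5,1.5,120],[0,0,0],0],[[1.5,1.5,127],[0,0,0],0],[[1.5,1.5,130],[0,0,0],0],[[1.5,1.5,130],[0,0,0],0],[[1.5,1.5,130],[0,0,0],0]]' && python3 -m jog '[[[0,0,0],[0,0,0],0.2],[[0,0,0],[0,0,0],0.35],[[0,0,0],[0,0,0],0.45],[[0,0,0],[0,0,0],0.6],[[0,0,0],[0,0,0],1],[[0,0,0],[0,0,0],1],[[0,0,0],[0,0,0],1],[[0,0,0],[0,0,0],1],[[0,0,0],[0,0,0],1],[[0,0,0],[0,0,0],1]]'; python3 -c "
from h import *
s=bot.read_state();print(s['force'],s['moment'],s['opening']*87)"
```

```text
time_s: 2.28
position: [0.505, -0.3616, 0.1134]
tcp_rot: [[0.301, 0.954, 0.001], [0.954, -0.301, -0.001], [-0.001, 0.001, -1.0]]
force: [0.2, 0.9, -0.7]
opening: 1.003
time_s: 3.12
position: [0.5047, -0.361, 0.1126]
tcp_rot: [[0.301, 0.954, 0.0], [0.954, -0.301, -0.0], [-0.0, 0.0, -1.0]]
force: [-0.3, 1.5, 0.9]
opening: 0.568
[-0.3134  1.4927  0.914 ] [-0.016  -0.0805 -0.0064] 49.40872107848658
```

It has the plate: the opening is 49.4 mm. I'll lift it straight out.

```bash
python3 -m jog '[[[0,0,-5],[0,0,0],1],[[0,0,-15],[0,0,0],1],[[0,0,-27],[0,0,0],1],[[0,0,-42],[0,0,0],1],[[0,0,-60],[0,0,0],1],[[0,0,-85],[0,0,0],1],[[0,0,-115],[0,0,0],1],[[0,0,-145],[0,0,0],1],[[0,0,-175],[0,0,0],1],[[0,0,-200],[0,0,0],1],[[0,0,-210],[0,0,0],1],[[0,0,-210],[0,0,0],1]]' && python3 -m jog '[[[0,0,0],[0,0,0],1],[[0,0,0],[0,0,0],1]]'; python3 -c "
from h import *
s=bot.read_state();print(s['position'],s['force'],s['moment'],s['opening']*87)
cv2.imwrite('pics/s2.png',cv2.vconcat([crop(vision.capture('scene'),60,30,260,170,4)]))
"
```

```text
time_s: 4.12
position: [0.5057, -0.3619, 0.3268]
tcp_rot: [[0.301, 0.954, 0.005], [0.954, -0.301, -0.006], [-0.004, 0.007, -1.0]]
force: [0.8, -0.5, -1.2]
opening: 0.569
time_s: 4.28
position: [0.5037, -0.36, 0.3206]
tcp_rot: [[0.301, 0.954, -0.003], [0.954, -0.301, 0.003], [0.002, -0.004, -1.0]]
force: [-1.0, -0.1, -0.6]
opening: 0.568
[ 0.5037 -0.36    0.3206] [-1.0453 -0.1065 -0.617 ] [-0.0311 -0.0329 -0.021 ] 49.421169209996236
```

View pics/s2.png

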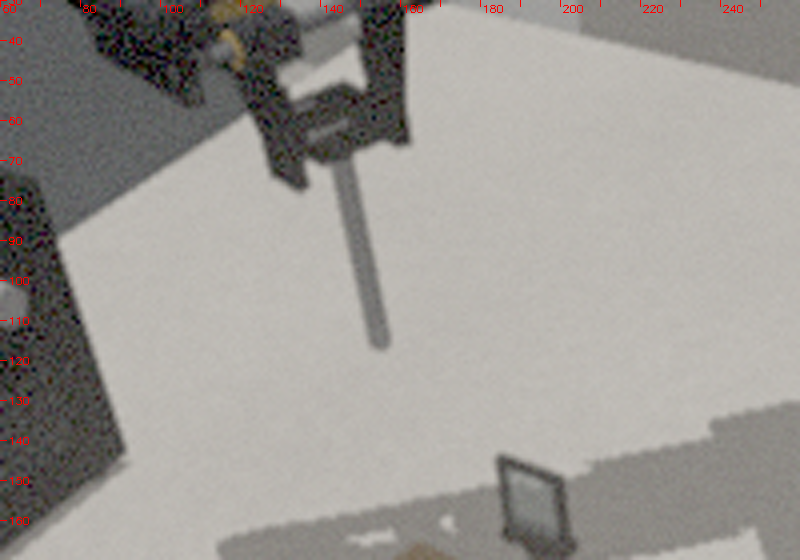

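The post hangs straight from (147,70) to its foot at (155,117), clear of the rack. I'll carry it high over to the bushing axis.

```bash
python3 -m jog '[[[8,-1,0],[0,0,0],1],[[22,-2,0],[0,0,0],1],[[42,-4,0],[0,0,0],1],[[66,-6,0],[0,0,0],1],[[94,-8,0],[0,0,0],1],[[122,-10,0],[0,0,0],1],[[150,-13,0],[0,0,0],1],[[178,-15,0],[0,0,0],1],[[206,-17,0],[0,0,0],1],[[234,-20,0],[0,0,0],1],[[262,-22,0],[0,0,0],1],[[290,-24,0],[0,0,0],1]]' && python3 -m jog '[[[28,-2,0],[0,0,-2],1],[[56,-5,0],[0,0,-4],1],[[84,-7,0],[0,0,-6],1],[[112,-10,0],[0,0,-8],1],[[140,-12,0],[0,0,-10],1],[[168,-14,0],[0,0,-12],1],[[194,-17,0],[0,0,-14],1],[[216,-19,0],[0,0,-16],1],[[234,-20,0],[0,0,-17.7],1],[[246,-21,0],[0,0,-17.7],1],[[251.5,-21.5,0],[0,0,-17.7],1],[[251.5,-21.5,0],[0,0,-17.7],1]]' && python3 -m jog '[[[0,0,0],[0,0,0],1],[[0,0,0],[0,0,0],1],[[0,0,0],[0,0,0],1],[[0,0,0],[0,0,0],1]]'; python3 - <<'E'
from h import *
s=bot.read_state();p=s['position'];R=s['tcp_rot'];print(p,R,s['force'],s['moment'],s['opening']*87,s['time_s'])
f=p+R[:,2]*(-.0187+.125); print("foot pred",f,proj(cam("scene"),f),proj(cam("top"),f))
a=vision.capture('scene');b=vision.capture('top')
cv2.imwrite('pics/s3f.png',a[:,:,::-1]);cv2.imwrite('pics/t3f.png',b[:,:,::-1])
x=crop(a,330,130,470,320,3);cv2.imwrite('pics/s3.png',np.hstack([x,crop(b,120,110,220,300,3)]))
E
```

```text
time_s: 5.33
position: [0.5685, -0.0741, 0.3219]
tcp_rot: [[0.3, 0.954, -0.002], [0.954, -0.3, 0.001], [0.001, -0.002, -1.0]]
force: [1.1, 0.0, -2.3]
opening: 0.563
time_s: 6.33
position: [0.6237, 0.1707, 0.3219]
tcp_rot: [[-0.004, 1.0, -0.001], [1.0, 0.004, 0.0], [0.0, -0.001, -1.0]]
force: [-0.6, -1.5, -0.7]
opening: 0.572
time_s: 6.67
position: [0.6243, 0.1681, 0.3227]
tcp_rot: [[-0.002, 1.0, -0.0], [1.0, 0.002, -0.0], [-0.0, -0.0, -1.0]]
force: [-0.6, -0.2, -2.0]
opening: 0.569
[0.6243 0.1681 0.3227] [[-0.0016  1.     -0.    ]
 [ 1.      0.0016 -0.0002]
 [-0.0002 -0.     -1.    ]] [-0.5814 -0.2464 -2.0112] [-0.0215 -0.0928 -0.0119] 49.53939638004719 6.6667
foot pred [0.6243 0.1681 0.2164] [[387.4195 240.1616]] [[174.862  175.8124]]
```

View pics/s3.png

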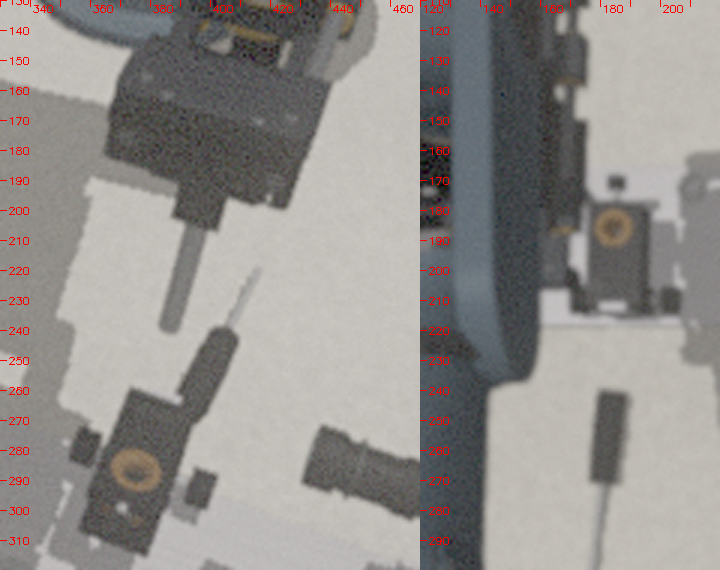

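In the scene view the post's foot is at (386.7,239), within about 1 px of the predicted (387.4,240.2). The bush is at (375.3,286.7). Next, a wrist view from here to centre on the bush.

```bash
python3 - <<'E'
from h import *
c=cam("wrist");s=bot.read_state();p=s['position'];R=s['tcp_rot'];print(p)
im=vision.capture("wrist");cv2.imwrite('pics/w4f.png',im[:,:,::-1])
f=p+R[:,2]*(.1063)
print("foot",proj(c,f),"bush",proj(c,[.6243,.169,.096]),"lens",proj(c,[.6243,.254,.156]))
print("scene corr bush",atz(cam("scene"),(376,287.7),.096))
cv2.imwrite('pics/w4.png',crop(im,200,100,370,250,4,.6))
E
```

```text
[0.6244 0.1684 0.3227]
foot [[284.438  211.1678]] bush [[283.9255 185.2622]] lens [[284.3544 105.5016]]
scene corr bush [0.6279 0.1716 0.096 ]
```

View pics/w4.png

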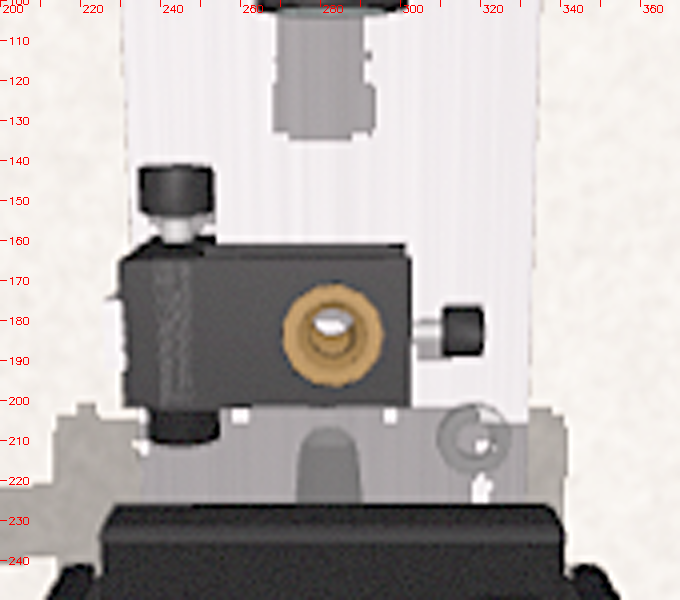

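The wrist view shows the bush ring centred at (283.2,183.9) and the post's tip arch at column 282, row 207. Compared with the predictions, the bush is 2 to 4 mm further in +y and about 1 to 2 mm in +x from the foot. I'll correct by (+3 y, +1 x), drop to just above the mouth and compare at nearly equal depth.

```bash
python3 -m jog '[[[1,0,10],[0,0,0],1],[[2,1,25],[0,0,0],1],[[3,1,42],[0,0,0],1],[[3,1,59],[0,0,0],1],[[3,1,75],[0,0,0],1],[[3,1,88],[0,0,0],1],[[3,1,97],[0,0,0],1],[[3,1,100],[0,0,0],1],[[3,1,100],[0,0,0],1],[[3,1,100],[0,0,0],1],[[3,1,100],[0,0,0],1]]'; python3 - <<'E'
from h import *
c=cam("wrist");s=bot.read_state();p=s['position'];R=s['tcp_rot'];print(p,s['force'])
im=vision.capture("wrist");a=vision.capture("scene")
cv2.imwrite('pics/w5f.png',im[:,:,::-1]);cv2.imwrite('pics/s5f.png',a[:,:,::-1])
th=np.linspace(0,2*np.pi,60)
f=p+[0,0,-.1063]
def circ(o,r): return np.c_[o[0]+r*np.cos(th),o[1]+r*np.sin(th),np.full(60,o[2])]
sc=cam("scene")
for n,o,r in [("chamf",f+[0,0,.002],.006),("end",f,.004)]:
    q=proj(c,circ(o,r));print(n,"wrist",q.min(0),q.max(0)); q=proj(sc,circ(o,r));print(n,"scene",q.min(0),q.max(0))
B=[.6243,.169,.096]; q=proj(c,circ(B,.0105));print("mouth wrist",q.min(0),q.max(0),proj(c,B)); q=proj(sc,circ(B,.0105));print("mouth scene",q.min(0),q.max(0))
cv2.imwrite('pics/c5.png',np.hstack([crop(im,225,140,345,240,4,.6),cv2.resize(crop(a,340,240,420,320,4,.6),None,fx=1.25,fy=1.25)]))
E
```

```text
time_s: 7.73
position: [0.626, 0.1723, 0.2236]
tcp_rot: [[-0.003, 1.0, 0.002], [1.0, 0.003, 0.0], [0.0, 0.002, -1.0]]
force: [-0.0, 0.1, -0.7]
opening: 0.567
[0.626  0.1723 0.2236] [-0.0082  0.0953 -0.7138]
chamf wrist [276.7667 204.5801] [291.5743 218.9401]
chamf scene [375.4667 276.2268] [382.5189 281.8981]
end wrist [279.2537 206.4247] [289.0564 215.9353]
end scene [376.445  277.8639] [381.1375 281.6428]
mouth wrist [270.0863 197.1806] [293.9785 220.3985] [[282.0268 208.8905]]
mouth scene [369.1733 280.7715] [381.2208 290.5882]
```

```bash
python3 - <<'E'
from h import *
im=cv2.imread('pics/w5f.png')[:,:,::-1];a=cv2.imread('pics/s5f.png')[:,:,::-1]
cv2.imwrite('pics/c5b.png',np.hstack([crop(im,245,145,325,235,5,.6),crop(a,345,255,405,300,10,.6)[:450,:400]]))
E
```

```text
(no output)
```

View pics/c5b.png

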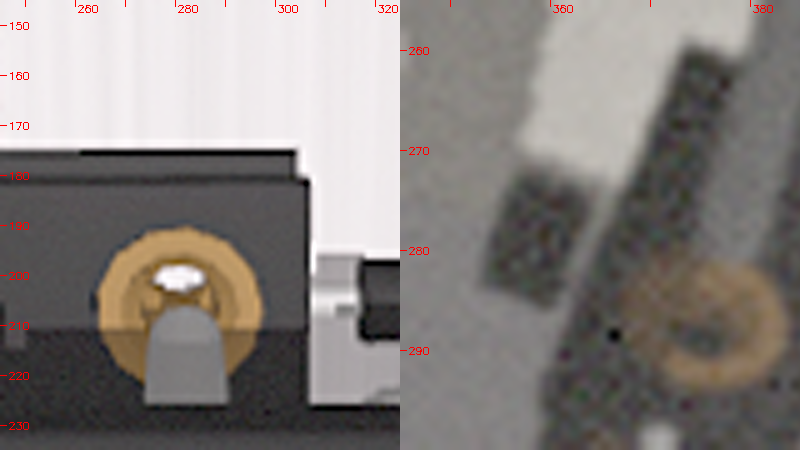

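The wrist view has the bush ring centre at (281.1,206.4). The foot, projected to the same plane, is at (282.4,206.6), so it is about 1 mm too far in +x and right in y. The scene view leans slightly the other way, so I'll shift −0.5 mm in x. Now a gentle descent into the countersink, reading the forces.

```bash
python3 -m jog '[[[0,-0.5,3],[0,0,0],1],[[0,-0.5,7],[0,0,0],1],[[0,-0.5,11],[0,0,0],1],[[0,-0.5,15],[0,0,0],1],[[0,-0.5,18],[0,0,0],1],[[0,-0.5,20],[0,0,0],1],[[0,-0.5,22],[0,0,0],1],[[0,-0.5,24],[0,0,0],1],[[0,-0.5,24],[0,0,0],1],[[0,-0.5,24],[0,0,0],1]]'; python3 -c "
from h import *
s=bot.read_state();print(s['position'],s['force'],s['moment'])"
```

```text
time_s: 8.67
position: [0.6248, 0.1722, 0.1985]
tcp_rot: [[-0.003, 1.0, -0.0], [1.0, 0.003, 0.0], [0.0, -0.0, -1.0]]
force: [0.0, 0.3, -1.0]
opening: 0.568
[0.6248 0.1722 0.1985] [ 0.0248  0.3098 -1.0406] [-0.0214 -0.1205 -0.0105]
```

The foot is at about z=0.092, inside the countersink, with no force. I'll go on slowly.

```bash
python3 -m jog '[[[0,0,1],[0,0,0],1],[[0,0,2],[0,0,0],1],[[0,0,3],[0,0,0],1],[[0,0,4],[0,0,0],1],[[0,0,5],[0,0,0],1],[[0,0,6],[0,0,0],1]]'; python3 -m jog '[[[0,0,1],[0,0,0],1],[[0,0,2],[0,0,0],1],[[0,0,3],[0,0,0],1],[[0,0,4],[0,0,0],1],[[0,0,5],[0,0,0],1],[[0,0,6],[0,0,0],1]]';python3 -c "
from h import *
s=bot.read_state();print(s['position'],s['force'],s['moment'])"
```

```text
time_s: 9.17
position: [0.6248, 0.1722, 0.1925]
tcp_rot: [[-0.003, 1.0, 0.0], [1.0, 0.003, 0.0], [0.0, 0.0, -1.0]]
force: [0.2, -0.8, -1.3]
opening: 0.572
time_s: 9.67
position: [0.6248, 0.1721, 0.1865]
tcp_rot: [[-0.003, 1.0, 0.0], [1.0, 0.003, -0.0], [-0.0, 0.0, -1.0]]
force: [0.0, 0.4, -1.0]
opening: 0.568
[0.6248 0.1721 0.1865] [ 0.0092  0.4246 -0.9558] [ 0.0095 -0.1312 -0.0099]
```

The foot is through the upper bushing (z≈0.080) with no force. On to the lower one.

```bash
python3 -m jog '[[[0,0,2],[0,0,0],1],[[0,0,4],[0,0,0],1],[[0,0,6],[0,0,0],1],[[0,0,8],[0,0,0],1],[[0,0,10],[0,0,0],1],[[0,0,12],[0,0,0],1],[[0,0,14],[0,0,0],1],[[0,0,16],[0,0,0],1],[[0,0,18],[0,0,0],1],[[0,0,20],[0,0,0],1]]'; python3 -m jog '[[[0,0,1],[0,0,0],1],[[0,0,2],[0,0,0],1],[[0,0,3],[0,0,0],1],[[0,0,4],[0,0,0],1]]';python3 -m jog '[[[0,0,1],[0,0,0],1],[[0,0,2],[0,0,0],1],[[0,0,3],[0,0,0],1],[[0,0,4],[0,0,0],1]]';python3 -c "
from h import *
s=bot.read_state();print(s['position'],s['force'],s['moment'])"
```

```text
time_s: 10.5
position: [0.6248, 0.1722, 0.1663]
tcp_rot: [[-0.003, 1.0, -0.0], [1.0, 0.003, 0.0], [0.0, -0.0, -1.0]]
force: [0.0, 0.2, -2.2]
opening: 0.569
time_s: 10.83
position: [0.6248, 0.1722, 0.1625]
tcp_rot: [[-0.003, 1.0, 0.0], [1.0, 0.003, 0.0], [0.0, 0.0, -1.0]]
force: [0.1, 0.5, -0.7]
opening: 0.572
time_s: 11.17
position: [0.6248, 0.1722, 0.1585]
tcp_rot: [[-0.003, 1.0, 0.0], [1.0, 0.003, 0.0], [0.0, 0.0, -1.0]]
force: [-0.4, 0.2, -1.3]
opening: 0.568
[0.6248 0.1722 0.1585] [-0.4105  0.1559 -1.3033] [ 0.0168 -0.1132  0.0203]
```

```bash
python3 -m jog '[[[0,0,1],[0,0,0],1],[[0,0,2],[0,0,0],1],[[0,0,3],[0,0,0],1],[[0,0,4],[0,0,0],1],[[0,0,5],[0,0,0],1],[[0,0,6],[0,0,0],1]]';python3 -m jog '[[[0,0,2],[0,0,0],1],[[0,0,4],[0,0,0],1],[[0,0,6],[0,0,0],1],[[0,0,8],[0,0,0],1],[[0,0,10],[0,0,0],1],[[0,0,12],[0,0,0],1],[[0,0,14],[0,0,0],1],[[0,0,16],[0,0,0],1],[[0,0,18],[0,0,0],1],[[0,0,18],[0,0,0],1],[[0,0,18],[0,0,0],1]]';python3 - <<'E'
from h import *
s=bot.read_state();p=s['position'];print(p,s['force'],s['moment'],s['time_s'])
a=vision.capture("scene");w=vision.capture("wrist");cw=cam("wrist");sc=cam("scene")
cv2.imwrite('pics/s6f.png',a[:,:,::-1]);cv2.imwrite('pics/w6f.png',w[:,:,::-1])
ax=np.array([.625,.172])
for z in (.15,.156,.162,.168):
  th=np.linspace(0,2*np.pi,200); q=np.c_[ax[0]+.0175*np.cos(th),np.full(200,ax[1]+.085),z+.0175*np.sin(th)]
  e=proj(sc,q); v=proj(cw,[[ax[0]-.0175,ax[1]+.085,z],[ax[0]+.0175,ax[1]+.085,z],[ax[0],ax[1]+.085,z+.0175]])
  print(z,"front ellipse scene u",e[:,0].min(),e[:,0].max(),"v",e[:,1].min(),e[:,1].max(),"c",proj(sc,[ax[0],ax[1]+.085,z]),"wrist L,R,top",v.round(1).tolist())
cv2.imwrite('pics/c6.png',np.vstack([crop(a,345,225,505,325,4,.6),crop(w,200,0,360,50,4,.6)]))
E
```

```text
time_s: 11.67
position: [0.6248, 0.1722, 0.1524]
tcp_rot: [[-0.003, 1.0, -0.0], [1.0, 0.003, 0.0], [0.0, -0.0, -1.0]]
force: [-0.2, -0.2, -1.2]
opening: 0.572
time_s: 12.58
position: [0.6247, 0.1722, 0.1344]
tcp_rot: [[-0.003, 1.0, -0.0], [1.0, 0.003, -0.0], [-0.0, -0.0, -1.0]]
force: [0.5, -0.7, -1.4]
opening: 0.569
[0.6247 0.1722 0.1344] [ 0.4693 -0.7053 -1.3853] [-0.0095 -0.1248  0.0373] 12.5833
0.15 front ellipse scene u 429.543649305239 436.7540508710231 v 275.6210700312271 296.0920748386848 c [[433.1371 285.8433]] wrist L,R,top [[244.1, 82.1], [329.9, 82.4], [287.5, 76.3]]
0.156 front ellipse scene u 430.47598375973683 437.7341752507187 v 273.35877684471245 293.94332158104345 c [[434.0927 283.6389]] wrist L,R,top [[242.4, 80.2], [331.9, 80.5], [287.8, 73.8]]
0.162 front ellipse scene u 431.4190948720409 438.7257030783927 v 271.0702753095264 291.7696244821777 c [[435.0593 281.4088]] wrist L,R,top [[240.5, 78.2], [334.2, 78.5], [288.0, 71.1]]
0.168 front ellipse scene u 432.3727043883275 439.72904158483067 v 268.75510734219745 289.5705466647875 c [[436.0373 279.1528]] wrist L,R,top [[238.5, 75.9], [336.6, 76.2], [288.3, 68.0]]
```

View pics/c6.png

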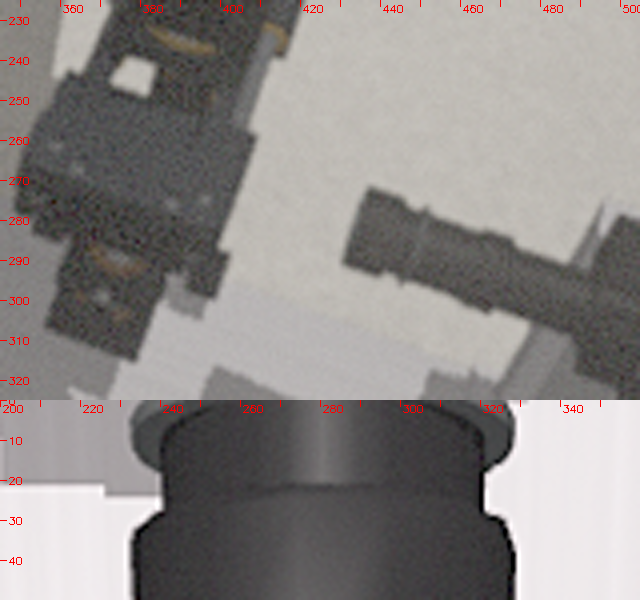

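The post is through both bushings with no force. In the scene crop the lens front edge runs from (437.2,271.7) to (430.8,291.2), and in the wrist view the barrel is about 95.7 px wide near row 50. Both suggest the lens is higher than 0.156, so I'll fit the height numerically, using the bush as a reference for the camera bias.

```bash
python3 - <<'E'
from h import *
ax=np.array([.625,.172]); th=np.linspace(0,2*np.pi,200)
for n in("scene","top"):
    c=cam(n); im=cv2.imread(f"pics/{n}0.png").astype(float); r=im[:,:,2]-im[:,:,0]
    u,v=proj(c,[*ax,.096])[0]; u0,v0=int(u)-14,int(v)-14
    m=cv2.GaussianBlur(r,(3,3),0)[v0:v0+28,u0:u0+28]>25
    ys,xs=np.nonzero(m); hull=cv2.minEnclosingCircle(np.c_[xs,ys].astype(np.int32)); el=cv2.fitEllipse(cv2.convexHull(np.c_[xs,ys].astype(np.int32)))
    print(n,"bush pred",u,v,"seen ellipse",el[0][0]+u0,el[0][1]+v0,"axes",el[1],m.sum())
    g=cv2.imread(f"pics/{n}0.png",0); 
    if n=="scene":   # dark silhouette near lens front
        for row in range(268,298,2): print(row,[int(x) for x in g[row,424:446]])
    else:
        for row in range(168,196,2): print(row,[int(x) for x in g[row,132:150]])
w=cv2.imread("pics/w6f.png",0).astype(float); cw=cam("wrist")
def limb(z,rad,row):
    Y=np.linspace(ax[1]+.085,ax[1]+.16,80); out=[]
    for y in Y: out.append(proj(cw,np.c_[ax[0]+rad*np.cos(th),np.full(200,y),z+rad*np.sin(th)]))
    P=np.array(out).reshape(-1,2); s=P[abs(P[:,1]-row)<.7]; return s[:,0].min(),s[:,0].max()
for row in (35,50,60,70):
    d=cv2.GaussianBlur(w[row:row+1],(3,1),0)[0]; dd=np.diff(d); L=200+np.argmin(dd[200:270]); R=300+np.argmax(dd[300:350])
    print("wrist row",row,L+.5,R+.5,R-L,{z:np.round(limb(z,.0175,row),1).tolist() for z in(.150,.156,.162,.168)})
print("wrist column 282 rows 50-110",w[50:112:2,282].astype(int))
E
```

```text
scene bush pred 376.7260777817999 286.5468101384878 seen ellipse 374.87763595581055 286.2893753051758 axes (12.759666442871094, 16.363004684448242) 127
268 [138, 139, 139, 138, 144, 141, 142, 141, 146, 141, 138, 140, 141, 140, 146, 142, 141, 140, 142, 143, 141, 145]
270 [143, 143, 140, 136, 136, 137, 140, 141, 142, 140, 145, 144, 144, 139, 138, 146, 146, 144, 139, 141, 141, 139]
272 [141, 140, 140, 141, 143, 138, 139, 140, 139, 143, 142, 133, 95, 62, 61, 82, 98, 102, 123, 135, 139, 139]
274 [137, 140, 139, 141, 139, 137, 143, 140, 142, 140, 130, 100, 54, 40, 34, 34, 38, 29, 39, 49, 61, 86]
276 [144, 140, 142, 137, 143, 143, 145, 145, 143, 136, 100, 51, 42, 36, 48, 38, 46, 41, 34, 38, 33, 30]
278 [143, 138, 138, 144, 142, 147, 144, 143, 143, 110, 77, 47, 39, 49, 43, 49, 49, 44, 44, 40, 43, 36]
280 [140, 136, 135, 137, 139, 147, 142, 142, 125, 82, 59, 44, 41, 46, 46, 43, 44, 47, 46, 46, 47, 42]
282 [138, 136, 138, 136, 135, 141, 141, 132, 93, 59, 43, 40, 40, 39, 47, 37, 36, 44, 35, 43, 43, 42]
284 [143, 139, 140, 140, 141, 144, 139, 118, 70, 38, 38, 36, 34, 42, 40, 42, 48, 34, 45, 45, 
[... 1888 characters left out ...]
 61, 57, 59, 60, 58, 62, 60, 58, 61, 61, 61, 62, 64, 62, 62, 60]
wrist row 35 231.5 327.5 96 {0.15: [242.7, 331.9], 0.156: [241.1, 333.9], 0.162: [239.1, 336.3], 0.168: [237.1, 338.6]}
wrist row 50 232.5 328.5 96 {0.15: [243.1, 331.3], 0.156: [241.3, 333.4], 0.162: [239.5, 335.7], 0.168: [237.5, 338.0]}
wrist row 60 232.5 328.5 96 {0.15: [243.4, 330.8], 0.156: [241.7, 333.0], 0.162: [239.8, 335.3], 0.168: [237.7, 337.8]}
wrist row 70 233.5 327.5 94 {0.15: [243.6, 330.6], 0.156: [241.9, 332.7], 0.162: [240.0, 335.0], 0.168: [237.9, 337.4]}
wrist column 282 rows 50-110 [ 48  49  49  49  49  50  49  50  49  53  41  22   6 132 145  44  53  49
  96 125 123 123 123 123 123 125 124 123 123 124 123]
```

The height estimates agree: scene with the bush bias removed 0.161, wrist barrel width about 0.162, wrist front-edge row about 0.161. So the lens axis is at about 0.161. The plate centre is at 0.153 and should be at 0.156, so I'll raise it 3 mm, settle and check.

```bash
python3 -m jog '[[[0,0,-1],[0,0,0],1],[[0,0,-2],[0,0,0],1],[[0,0,-3],[0,0,0],1],[[0,0,-3],[0,0,0],1],[[0,0,-3],[0,0,0],1],[[0,0,-3],[0,0,0],1],[[0,0,-3],[0,0,0],1],[[0,0,-3],[0,0,0],1]]';python3 - <<'E'
from h import *
s=bot.read_state();print(s['position'],s['force'],s['moment'],s['opening']*87,s['qvel'],s['time_s'])
a=vision.capture("scene");w=vision.capture("wrist")
cv2.imwrite('pics/c7.png',np.hstack([a[40:360,90:490,::-1],w[:320,80:480,::-1]]))
E
```

```text
time_s: 13.35
position: [0.6247, 0.1722, 0.1375]
tcp_rot: [[-0.003, 1.0, -0.0], [1.0, 0.003, -0.0], [-0.0, -0.0, -1.0]]
force: [-0.0, -0.8, -1.7]
opening: 0.567
[0.6247 0.1722 0.1375] [-0.032  -0.8079 -1.6753] [-0.0186 -0.0278  0.0355] 49.28792594730158 [-0.0672  0.0342 -0.0099 -0.0204 -0.0017  0.045 ] 13.35
```

View pics/c7.png

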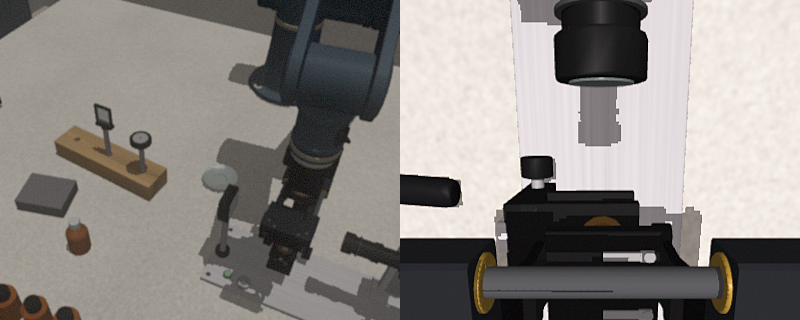

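The wrist view shows the plate held square to the barrel over the bush, with the lens at column 600 directly ahead. In the scene view the rack accessories and the bench items look untouched. Handing in.

```bash
python3 -c "
from rig import bot
print(bot.hand_in()); s=bot.read_state(); print(s['time_s'],s['position'],s['force'],s['opening'])"
```

```text
the job is handed in; nothing more can be done
None
the job is handed in; nothing more can be done
```

The job is handed in. The sample stage is out of the rack, its post is through both bushings, and the gripper is still holding it, with about 13.4 s of the 43 s used. The system reported no verdict, so the checks below are my own.

- **Insertion:** the force on the tool stayed within about 2.5 N, so the stage was not forced. The post foot is at z ≈ 0.031 m, well below the lower bushing.
- **Height:** the plate centre is at z ≈ 0.156 m, so its top is at about 0.161 m. My three final estimates put the lens axis at 0.161 to 0.162 m. A rough early triangulation gave 0.156 m, which I discarded.
- **Squareness and grip:** the jaws are within about 0.3° of my estimate of the barrel direction. They are shut on the plate at 49.3 mm, and the arm is at rest.
- **Centring:** the wrist and scene cameras disagreed by 1 to 2 mm on the bushing's position. I split the difference, and the post went in without touching hard.
- **Other items:** in the last picture the lens, the other rack accessories and the bench items in view look undisturbed. I did not measure them, and that crop does not show the whole bench.

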